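Step the sample selector to the blue line and start the run

ROBOT

A 6-joint arm with a two-finger parallel gripper is mounted at the origin on the work surface. World frame = base frame: x ahead of the robot, y to its left, z up, the work surface at z = 0. Lengths are in m, angles in degrees, forces in N, time in s.
With the tool pointing down it reaches from about 0.375 to 0.75 m from the base axis. Payload 9 kg.
Tool frame: the origin (TCP) lies where the fingers leave the gripper's body, on its centre line; the fingertips stand 73 mm ahead of it and the grasp point (between the pads) lies 54 mm ahead of it (robot.tip_reach is the distance from the TCP to the fingertips, in m); z points along the fingers, y is the direction in which the jaws open and shut (so a half turn about z gives the same grasp; the last joint's range is limited). The gripper opens to 85 mm and grips with 20 to 120 N. Pads are 22 mm wide; open, the fingers measure 114 mm over their backs; the gripper's body (76 mm by 85 mm) begins 54 mm behind the grasp point. The pads swing forward as they close: fully open they stand 13 mm farther back than shut.
Start: joints at [56.969, 5.964, 5.575, 89.605, 0, 77.527], TCP at [0.211, 0.562, 0.304] pointing down, gripper open.
Joint ranges: [-171.21, 171.21], [-48.23, 106.86], [-62.78, 66.21], [-105.2, 120.99], [-86.42, 89.51], [-180, 180]. Speed limits (degrees/s): [127.2, 127.2, 147.25, 180, 180, 180].

INTERFACE

Orientations are given as [roll, pitch, yaw] about the fixed x, y, z axes, in that order (R = Rz(yaw) Ry(pitch) Rx(roll)).
In Python, from plant import robot gives the robot as it stands. Calls block until the motion is done:
- robot.move_pose(position, orientation): joint-space move of the TCP to a pose.
- robot.line_to(position, vel=0.15, rotation=None, guard=None): straight line of the TCP; rotation=None keeps the orientation; vel is the mean speed in m/s. With guard (N) it stops when the force on the tool has changed by that much, and returns True; else False.
- robot.goto_joints(angles): joint-space move.
- robot.set_gripper(opening): finger opening in m; the grip force is fixed at half the most; returns when the fingers have stopped.
- robot.pause(seconds).
- robot.ik(position, orientation): joint angles nearest the present ones, or None.
- robot.observe(): the state.
- robot.grab_frame(name): name is "scene" or "side" or "wrist"; returns the picture (400x640x3 uint8, blue, green, red); there is no depth.
- robot.get_calibration(name): a dict with "vertical_fov" (degrees; the focal length in pixels is half the picture's height over the tangent of half this angle, whatever the lens; pixels are square), "cx", "cy" (the principal point, pixels), "rvec" (rotation vector, rad) and "tvec" (3), from world to camera coordinates, as OpenCV has them. Camera axes: x right, y down, z forward; pixel columns grow to the right and rows downward; lengths in m; the calibration is good to about 2 mm. A picture is of the moment at which its call begins: read the wrist's pose just before it. get_calibration takes no time and is no camera call; for the wrist camera it gives the pose at the moment of the call.
A pose or a line that the arm cannot do raises robot.IKError and nothing moves.
- robot.job_done(): hands the job in, once; it reports no verdict.
The state is a dict: "time": time; "q": joint angles; "qvel": joint speeds; "joint_torque": joint torques, N m; "tool_pos": TCP position; "tcp_rot": TCP orientation; "ft_force": force on the tool from outside, world axes, zero at the start; "torque": the same for the moment, N m; "gripper_width": finger opening in m.
Only numpy, scipy, OpenCV 4.12 (cv2) and the standard library are available. Lean on these libraries where they do the work, as an engineer would, in place of code of your own. Each camera call takes 0.05 s, during which the arm holds its last target.

TASK

With the fingertips only, push the orange tab to step the selector wheel round until it clicks in at the blue label. Then press the green start button down and let it come back up. Do not grip, lift or force the wheel, do not press start while the tab is anywhere else, and leave the vials, glassware and wrench where they are.

Things in the scene. Friction and masses are not known exactly. Their poses are not given: they have to be found in the camera images.
- module: Sample selector: low off-white box fixed to the bench, flat deck 70 mm above it. Origin at bench height below the selector wheel's axis; z up. The box spans x -125 to 135 mm and y -165 to 165 mm in its own frame. The labels lie on its -x half (towards the robot), the start button at x = 95 mm, y = 0.
- wheel_axis (a point): Point on the wheel's upright axis at the level of the wheel's flat top, 84 mm above the bench. The wheel is a black disc of radius 62 mm; a hub of radius 20 mm in its middle rises 10 mm higher. It lies 2 mm above the deck.
- tab_top (a point): Centre of the top of the orange tab, 122 mm above the bench, 69 mm from the wheel axis. The tab is an upright plate on the rim of the wheel: 30 mm long radially (54 to 84 mm from the axis), 10 mm thick along its path, its top 38 mm above the wheel and its foot 82 mm above the bench.
- tab_aim (a point): The point the tab points at: on the same radius as the tab, 97 mm from the axis, 73 mm above the bench. It turns with the wheel and lies over a label's centre when the tab stands at that label.
- wheel (a joint): Wheel angle (rad), growing anticlockwise from above; 0: tab along the module's -x. Click positions -75, -45, -15, 15, 45, 75 deg, stops at -82 and 82. It is drawn to the nearest one and stays there; about 3 N at the tab moves it on, and once past midway it snaps ahead by itself. Starts within 23 deg of 0 (settles in one of the two middle positions, unlabelled, small pale dots).
- wheel_lift (a joint): How far the wheel has been pulled up along its axis (m): 0 when seated. A spring and its weight hold it down with about 6 N, it must not be lifted.
- label_blue: Blue round label, radius 13 mm, 3 mm thick, lying on the deck 97 mm from the wheel axis at one of the click positions -75, -45, +45, +75 degrees. Origin at the centre of its underside, 70 mm above the bench.
- label_yellow: Yellow label, same size, at another of these positions.
- label_red: Red label, same size, at another of these positions.
- label_white: White label, same size, at another of these positions.
- start (a joint): How far the green start button is pressed (m): 0 released, 0.006 fully down. It takes about 1.5 N to begin and 5 N at the bottom, and springs back.
- start_top (a point): Centre of the top of the green start button, radius 14 mm, in a black collar of radius 22 mm; 88 mm above the bench when released, 95 mm behind the wheel axis (module +x).
- vial_a: Small amber vial standing loose on the deck, radius 11 mm, 45 mm tall, about 125 mm to the module's +y side of the button. Origin under its centre. Leave it alone.
- vial_b: The same, on the module's -y side of the button. Leave it alone.
- bottle_amber: Loose amber bottle on the bench, radius 35 mm, 150 mm tall, origin under its centre. Leave it alone.
- bottle_pale: Loose pale yellow bottle, radius 30 mm, 130 mm tall, origin under its centre. Leave it alone.
- flask: Loose glass flask with a thin neck, radius 33 mm, 155 mm tall, origin under its centre. Leave it alone.
- beaker: Loose open glass beaker, radius 32 mm, 80 mm tall, origin under its centre. Leave it alone.
- wrench: Loose wrench, 150 mm long, lying on the bench, origin about its middle. Leave it alone.

How it is judged:
By the outcome, as a careful person would: the job done as asked, in the order asked, and still so for the second after the job is handed in, with the robot touching nothing.
It also fails if it takes over 51 s, if anything falls off the work surface, if the arm or the gripper's body presses on something with over 40 N, if the wrist force passes 120 N, or if a joint passes its speed limit or range.

## Working session

There is one attempt and no reset: what is moved stays moved. The work goes in short steps, each a Python script; the robot and the scene stay as the last script left them, time stands still between calls to the robot, and variables do not carry over. Pictures are saved under pics/ and viewed, and the job is handed in when it is done.

```bash
ls; mkdir -p pics; python3 - <<'E'
from plant import robot
import cv2
for n in("scene","side","wrist"):
    c=robot.get_calibration(n);print(n,c)
    cv2.imwrite(f"pics/{n}0.png",robot.grab_frame(n))
o=robot.observe();print(o["time"],o["tool_pos"],o["tcp_rot"],o["gripper_width"],robot.tip_reach)
E
```

```text
pics
scene {'vertical_fov': 45.44555566924493, 'cx': 322.7505238888813, 'cy': 218.86450725714968, 'rvec': array([ 1.29594288,  2.078269  , -1.03112774]), 'tvec': array([ 0.24253906, -0.207247  ,  1.64645133])}
side {'vertical_fov': 42.697659932860525, 'cx': 312.6878410985769, 'cy': 201.16592860739732, 'rvec': array([ 0.4112746 , -2.85417275,  1.02059657]), 'tvec': array([0.4897697 , 0.1592044 , 1.76529518])}
wrist {'vertical_fov': 62.254314071557665, 'cx': 318.3498684909193, 'cy': 205.53656993919054, 'rvec': array([-2.3551248 , -1.63192176, -0.2610472 ]), 'tvec': array([-0.59750334, -0.04039058,  0.38110267])}
0.15 [0.21057209 0.56162976 0.30329381] [-1.79941308e+02 -1.35510458e-02  1.59442196e+02] 0.08508390253695015 0.0726
```

View pics/scene0.png

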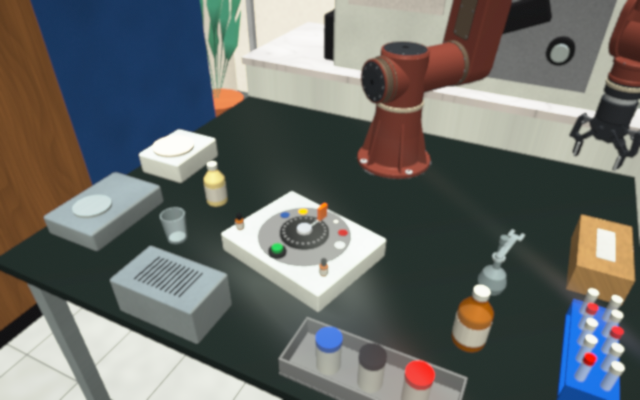

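View pics/side0.png

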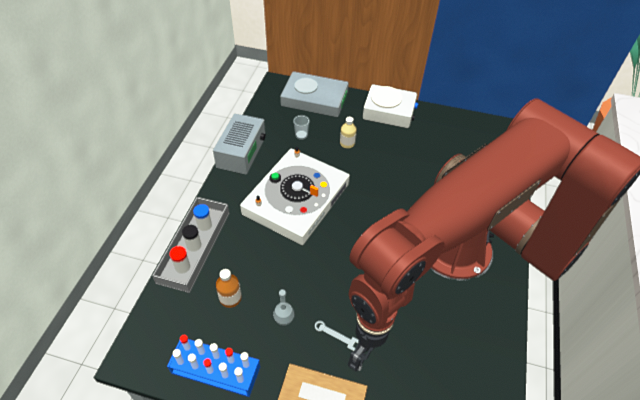

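View pics/wrist0.png

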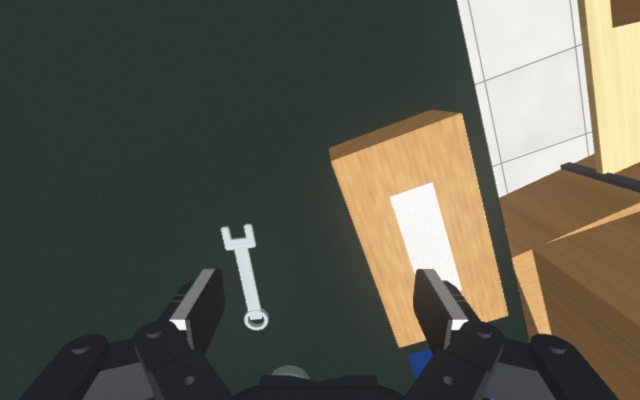

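The side view shows the wheel at about (297,187), the tab at (314,190), blue at (317,175), yellow at (324,184), red at (303,210), white at (289,209) and the button at (275,177). Next I'll localise them by colour.

```bash
cat > h.py <<'E'
from plant import robot
import cv2, numpy as np
def K(n):
    c=robot.get_calibration(n); f=200/np.tan(np.radians(c["vertical_fov"]/2))
    return np.array([[f,0,c["cx"]],[0,f,c["cy"]],[0,0,1]]),cv2.Rodrigues(c["rvec"])[0],np.array(c["tvec"]).ravel()
def ray(cal,uv):
    k,R,t=cal
    return -R.T@t, R.T@np.linalg.solve(k,[uv[0],uv[1],1])
def plane(cal,uv,z):
    o,d=ray(cal,uv); return o+d*(z-o[2])/d[2]
def proj(cal,p):
    k,R,t=cal; q=k@(R@np.asarray(p)+t); return q[:2]/q[2]
def blobs(img,lo,hi,roi=None):
    hsv=cv2.cvtColor(img,cv2.COLOR_BGR2HSV); m=cv2.inRange(hsv,np.array(lo),np.array(hi))
    if roi:
        x0,y0,x1,y1=roi; mm=np.zeros_like(m); mm[y0:y1,x0:x1]=m[y0:y1,x0:x1]; m=mm
    n,l,s,c=cv2.connectedComponentsWithStats(m)
    return sorted([(int(s[i,4]),tuple(np.round(c[i],1)),tuple(s[i,:4])) for i in range(1,n) if s[i,4]>5],reverse=True)
COL=dict(blue=((100,120,60),(125,255,255)),yellow=((22,150,100),(34,255,255)),red=((0,180,100),(4,255,255)),orange=((5,180,120),(18,255,255)),green=((50,150,60),(80,255,255)))
E
python3 - <<'E'
from h import *
for n,roi in(("side",(240,145,350,240)),("scene",(220,190,390,305))):
    im=cv2.imread(f"pics/{n}0.png");cal=K(n)
    for c,(lo,hi) in COL.items():
        for b in blobs(im,lo,hi,roi)[:2]: print(n,c,b[0],b[1],[int(v) for v in b[2]],plane(cal,b[1],{'green':.086,'orange':.1}.get(c,.073)).round(4))
    cr=im[roi[1]:roi[3],roi[0]:roi[2]];cv2.imwrite(f"pics/{n}0c.png",cv2.resize(cr,None,fx=4.5,fy=4.5,interpolation=cv2.INTER_CUBIC))
E
```

```text
side blue 24 (np.float64(316.5), np.float64(174.8)) [314, 173, 6, 5] [ 0.5318 -0.1226  0.073 ]
side yellow 31 (np.float64(323.0), np.float64(184.0)) [320, 182, 7, 5] [ 0.4972 -0.0864  0.073 ]
side red 23 (np.float64(303.3), np.float64(209.4)) [301, 207, 6, 5] [0.5314 0.0457 0.073 ]
side orange 56 (np.float64(313.6), np.float64(191.0)) [310, 186, 8, 10] [ 0.5144 -0.0226  0.1   ]
side orange 9 (np.float64(296.7), np.float64(151.3)) [295, 150, 4, 3] [ 0.6287 -0.1913  0.1   ]
side green 43 (np.float64(274.7), np.float64(175.8)) [271, 173, 8, 7] [ 0.6722 -0.0629  0.086 ]
scene blue 26 (np.float64(284.5), np.float64(214.5)) [281, 213, 8, 4] [ 0.5334 -0.1235  0.073 ]
scene yellow 35 (np.float64(302.6), np.float64(211.1)) [299, 209, 8, 5] [ 0.4986 -0.0879  0.073 ]
scene red 12 (np.float64(343.2), np.float64(232.1)) [341, 231, 5, 3] [0.5326 0.0456 0.073 ]
scene orange 82 (np.float64(322.2), np.float64(209.5)) [319, 203, 8, 15] [ 0.5024 -0.0281  0.1   ]
scene orange 16 (np.float64(238.6), np.float64(220.4)) [236, 219, 6, 4] [ 0.6375 -0.1948  0.1   ]
scene green 81 (np.float64(276.7), np.float64(248.0)) [271, 244, 12, 9] [ 0.6732 -0.0648  0.086 ]
```

View pics/side0c.png

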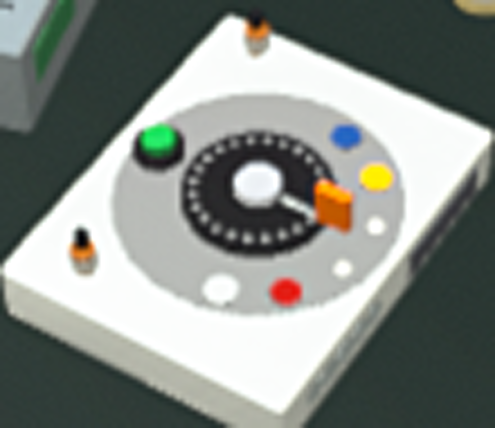

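Blue sits two clicks beyond the tab on the same (-y) side, with yellow in between. I'll fit the module pose and the tab angle.

```bash
python3 - <<'E'
from h import *
from scipy.optimize import least_squares
side=dict(blue=(316.5,174.8),yellow=(323,184),red=(303.3,209.4));sc=dict(blue=(284.5,214.5),yellow=(302.6,211.1),red=(343.2,232.1))
cs,cc=K("side"),K("scene")
pts={c:(plane(cs,side[c],.073)+plane(cc,sc[c],.073))[:2]/2 for c in side}
btn=(plane(cs,(274.7,175.8),.086)+plane(cc,(276.7,248),.086))[:2]/2
ang=dict(blue=75,yellow=45,red=-45)
def loc(p,r,th):
    a=p[2]+np.radians(th); return p[:2]-r*np.array([np.cos(a),np.sin(a)])
def res(p): return np.concatenate([loc(p,.097,ang[c])-pts[c] for c in pts]+[loc(p,-.095,0)-btn])
s=least_squares(res,[.59,-.03,0]);print(s.x,np.degrees(s.x[2]),(s.fun*1e3).round(1))
p=s.x
np.save("mod.npy",p)
def tri(r1,r2):
    (o1,d1),(o2,d2)=r1,r2
    A=np.c_[d1,-d2]; t=np.linalg.lstsq(A,o2-o1,rcond=None)[0]
    return (o1+d1*t[0]+o2+d2*t[1])/2, np.linalg.norm(o1+d1*t[0]-o2-d2*t[1])
T=tri(ray(cs,(313.6,191)),ray(cc,(322.2,209.5)));d=p[:2]-T[0][:2]
print(T,np.hypot(*d),np.degrees(np.arctan2(d[1],d[0])-p[2]))
for n,im in(("side",cs),("scene",cc)):
    g=cv2.imread(f"pics/{n}0.png")
    print(n,[ (th,proj(im,[*loc(p,.069,th),.102]).round(1)) for th in(-15,15,45)])
g=robot.observe();R,t=K("wrist")[1:];print("cam",-R.T@t,"tcp",g["tool_pos"],"fwd",R[2])
for base in (0,90,180,-90):
    for th in (-15,15,45,75):
        a=th+np.degrees(p[2]); y=(a+base+180)%360-180
        q=robot.ik([*loc(p,.069,th-20),.168],[180,0,y]); print(base,th,None if q is None else np.round(q))
E
```

```text
[ 0.58108913 -0.0388012  -0.26130788] -14.971838534673491 [ 0.   0.2 -0.8 -0.2  0.6 -0.5  0.2  0.5]
(array([ 0.51305507, -0.02091552,  0.1064972 ]), np.float64(0.0056741748945323914)) 0.07034578907066036 0.242467027561285
side [(-15, array([310.2, 194. ])), (15, array([315.5, 187.4])), (45, array([315.7, 179.8]))]
scene [(-15, array([327.4, 215.2])), (15, array([316.8, 209.7])), (45, array([303.3, 208.1]))]
cam [0.13384633 0.58892538 0.37314439] tcp [0.21057209 0.56162976 0.30329381] fwd [ 0.29431191 -0.112671   -0.94904465]
0 -15 [ -12.   -4.  -19.   75.    0. -162.]
0 15 [-16.  -8. -22.  76.   0. 164.]
0 45 [-20.  -8. -22.  76.   0. 130.]
0 75 [-23.  -4. -19.  75.   0.  97.]
90 -15 [-12.  -4. -19.  75.   0. 108.]
90 15 [-16.  -8. -22.  76.   0.  74.]
90 45 [-20.  -8. -22.  76.   0.  40.]
90 75 [-23.  -4. -19.  75.   0.   7.]
180 -15 [-12.  -4. -19.  75.   0.  18.]
180 15 [-16.  -8. -22.  76.   0. -16.]
180 45 [-20.  -8. -22.  76.   0. -50.]
180 75 [-23.  -4. -19.  75.   0. -83.]
-90 -15 [-12.  -4. -19.  75.   0. -72.]
-90 15 [ -16.   -8.  -22.   76.    0. -106.]
-90 45 [ -20.   -8.  -22.   76.    0. -140.]
-90 75 [ -23.   -4.  -19.   75.    0. -173.]
```

```bash
cat >> h.py <<'E'
p=np.load("mod.npy"); YAW=np.degrees(p[2])
def loc(r,th,lead=0.):  # lead: tangential offset towards growing angle
    a=p[2]+np.radians(th); return p[:2]-r*np.array([np.cos(a),np.sin(a)])+lead*np.array([np.sin(a),-np.cos(a)])
E
python3 - <<'E'
from h import *
robot.set_gripper(0.0)
robot.move_pose([*loc(.069,-15,-.035),.26],[180,0,90-15+YAW])
o=robot.observe();print(o["time"],o["tool_pos"],o["gripper_width"],o["q"])
for n in("wrist","side","scene"):
    cal=K(n);im=robot.grab_frame(n);cv2.imwrite(f"pics/{n}1.png",im)
    roi=None if n=="wrist" else ((240,145,350,240) if n=="side" else (220,190,390,305))
    for b in blobs(im,*COL["orange"],roi)[:2]: print(n,b[0],b[1],b[2])
    for th in(-15,15): print(th,proj(cal,[*loc(.069,th),.122]),proj(cal,[*loc(.097,th),.073]))
    if roi: cv2.imwrite(f"pics/{n}1c.png",cv2.resize(im[roi[1]:roi[3],roi[0]:roi[2]],None,fx=4,fy=4))
E
```

```text
3.1667 [0.53880849 0.02674761 0.26012326] -0.00020963599478823305 [-1.10624139e+01 -4.89148953e+00 -9.89118060e+00  8.49930845e+01
  8.99131696e-03  1.08822726e+02]
wrist 200 (np.float64(532.0), np.float64(367.0)) (np.int32(522), np.int32(360), np.int32(24), np.int32(19))
wrist 8 (np.float64(335.6), np.float64(262.6)) (np.int32(335), np.int32(261), np.int32(3), np.int32(4))
-15 [319.00666321 267.19538265] [285.79713876 238.61014069]
15 [331.4438362  308.76132102] [301.99490421 288.46389044]
side 56 (np.float64(313.6), np.float64(191.0)) (np.int32(310), np.int32(186), np.int32(8), np.int32(10))
side 9 (np.float64(257.8), np.float64(200.4)) (np.int32(256), np.int32(200), np.int32(5), np.int32(2))
-15 [310.29867575 190.29279303] [315.71817759 203.85244886]
15 [315.63067383 183.64654817] [322.99423013 194.47541447]
scene 81 (np.float64(322.2), np.float64(209.5)) (np.int32(319), np.int32(203), np.int32(8), np.int32(15))
scene 16 (np.float64(238.6), np.float64(220.4)) (np.int32(236), np.int32(219), np.int32(6), np.int32(4))
-15 [327.47139165 208.80590405] [336.09232921 220.63174894]
15 [316.80425491 203.38460744] [321.5065876 213.0656618]
```

View pics/wrist1.png

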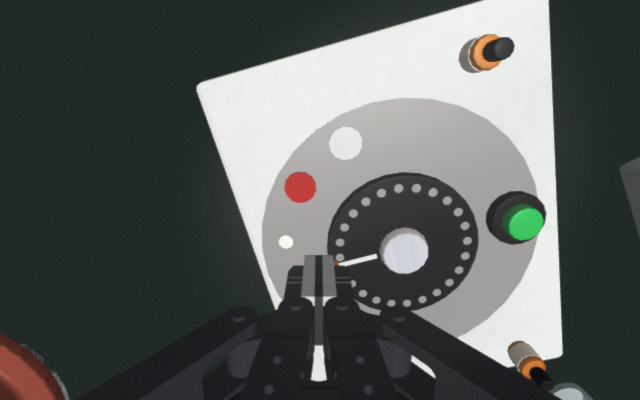

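View pics/side1c.png

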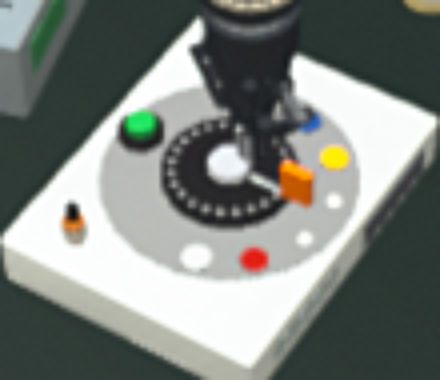

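```bash
python3 - <<'E'
from h import *
cal=K("wrist")
def th(P):
    d=p[:2]-P[:2]; return np.degrees(np.arctan2(d[1],d[0]))-YAW, np.hypot(*d)
for uv in((377,256.5),(345,263)): print(th(plane(cal,uv,.0842)))
print(th(plane(cal,(286,242),.071)), "axis px",proj(cal,[*p[:2],.094]))
im=cv2.imread("pics/wrist1.png")[180:320,260:480];cv2.imwrite("pics/w1c.png",cv2.resize(im,None,fx=3.5,fy=3.5))
for n,u in(("side",(377,0)),):pass
E
```

```text
(np.float64(12.76382897820838), np.float64(0.023797500064904963))
(np.float64(4.885858030811274), np.float64(0.05027825478425848))
(np.float64(-12.555508470160095), np.float64(0.09717509350872333)) axis px [406.69713397 249.59124826]
```

View pics/w1c.png

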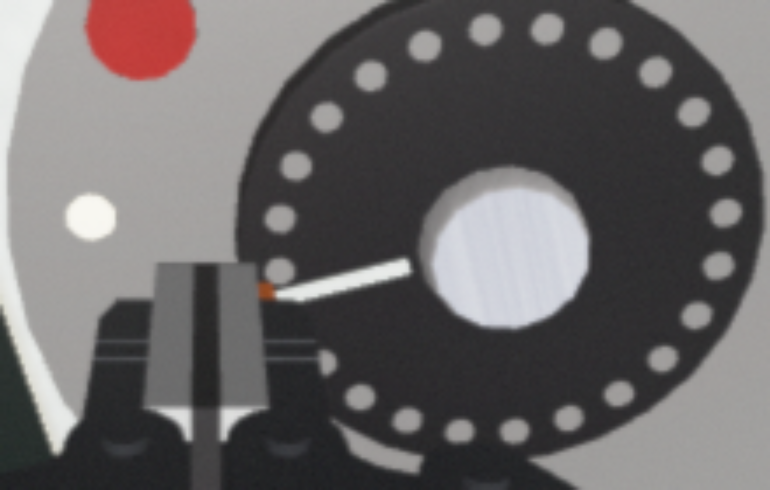

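View pics/scene1c.png

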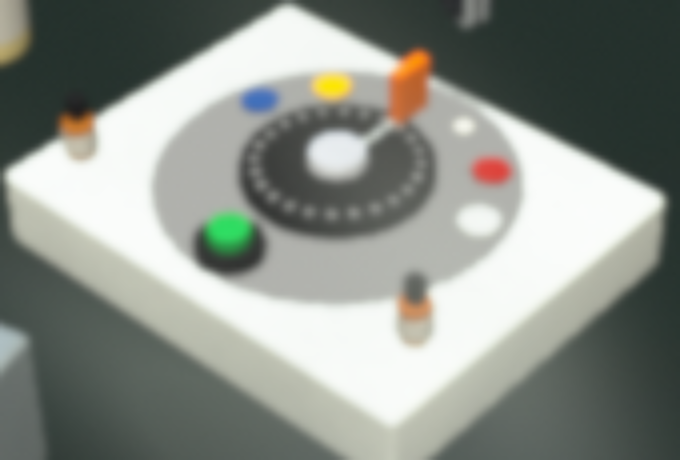

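The tab stands near 0°, midway between the two pale dots in the side view. The hover is clear of both middle positions on the -θ side, so I'll descend and push in steps.

```bash
cat >> h.py <<'E'
def side(tag):
    im=robot.grab_frame("side"); c=im[145:240,240:350]; cv2.imwrite(f"pics/{tag}.png",cv2.resize(c,None,fx=4.5,fy=4.5,interpolation=cv2.INTER_CUBIC))
    return blobs(im,*COL["orange"],(260,160,350,240))[:2]
E
python3 - <<'E'
from h import *
z=.098+robot.tip_reach
print(robot.line_to([*loc(.069,-15,-.035),z],vel=.12,guard=12))
for th in np.arange(-10,46,10):
    g=robot.line_to([*loc(.069,th,-.016),z],vel=.05,rotation=[180,0,90+th+YAW],guard=12)
    o=robot.observe();print(th,g,round(o["time"],2),o["ft_force"].round(1) if hasattr(o["ft_force"],"round") else o["ft_force"])
    if g: break
print(side("side2"))
cv2.imwrite("pics/wrist2.png",robot.grab_frame("wrist"))
E
```

```text
False
-10 False 4.86 [ 0.2  0.7 -0.1]
0 False 5.26 [ 0.2  0.3 -0.4]
10 False 5.66 [-0.  -0.2 -0.1]
20 False 6.06 [0.3 9.1 0.9]
30 False 6.46 [0.8 0.2 0.3]
40 False 6.86 [-0.3 -0.6 -0.2]
[]
```

View pics/side2.png

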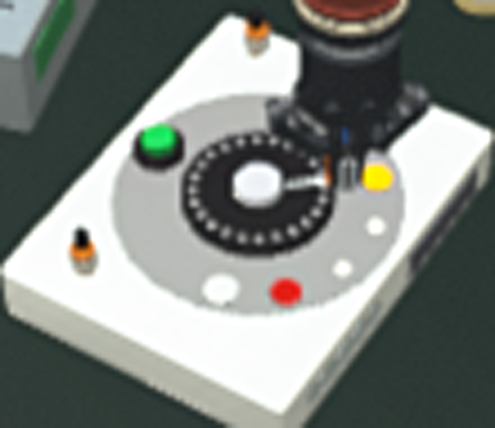

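View pics/wrist2.png

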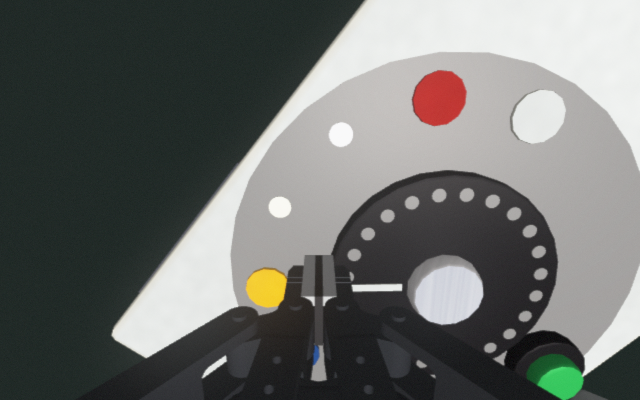

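```bash
python3 - <<'E'
from h import *
z=.098+robot.tip_reach
for th in (46,52,57,61,65,69):
    g=robot.line_to([*loc(.069,th,-.016),z],vel=.05,rotation=[180,0,90+th+YAW],guard=12)
    o=robot.observe();print(th,g,round(o["time"],2),np.round(o["ft_force"],1))
    if g: break
if not g:
    robot.line_to([*loc(.069,th-8,-.026),z],vel=.1)
    robot.line_to([*loc(.069,th-8,-.026),z+.06],vel=.15)
    robot.move_pose([*loc(-.095,0),.25],[180,0,90+45+YAW])
    print(robot.observe()["time"],robot.observe()["q"])
    print(side("side3"))
    im=robot.grab_frame("scene")[190:305,220:390];cv2.imwrite("pics/scene3.png",cv2.resize(im,None,fx=4,fy=4))
    cv2.imwrite("pics/wrist3.png",robot.grab_frame("wrist"));k=K("wrist")
    for t in(45,75):print(t,proj(k,[*loc(.069,t),.122]),proj(k,[*loc(.097,t),.073]))
    print(proj(k,[*loc(-.095,0),.088]))
E
```

```text
46 False 7.26 [ 0.7  0.8 -0.2]
52 False 7.56 [-0.9  0.6 -0.6]
57 False 7.83 [ 0.  -0.2 -0.2]
61 False 8.08 [-0.1  0.2 -0.3]
65 False 8.33 [ 0.1  0.1 -1. ]
69 False 8.58 [ 0.3 -0.3 -0.5]
10.175 [-1.64358087e+01  1.92744394e+01  1.48757169e+01  8.57681629e+01
 -9.73160046e-03  4.34586784e+01]
[(48, (np.float64(311.0), np.float64(173.4)), (np.int32(308), np.int32(168), np.int32(7), np.int32(11)))]
45 [ 88.03031185 120.00441298] [ 94.16806999 115.19318772]
75 [115.45074438 177.97279262] [124.61571574 180.63247478]
[321.79495479 210.13427322]
```

```bash
python3 -c "
import cv2,numpy as np
a=cv2.imread('pics/side3.png');b=cv2.imread('pics/wrist3.png');a=cv2.resize(a,(0,0),fx=.8,fy=.8);b=cv2.resize(b,(0,0),fx=.62,fy=.62)
o=np.zeros((600,800,3),np.uint8);o[:a.shape[0],:a.shape[1]]=a;o[600-b.shape[0]:,:b.shape[1]]=b;s=cv2.imread('pics/scene3.png');s=cv2.resize(s,(0,0),fx=.58,fy=.58);o[:s.shape[0],400:400+s.shape[1]]=s
cv2.imwrite('pics/c3.png',o)"
```

```text
(no output)
```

View pics/c3.png

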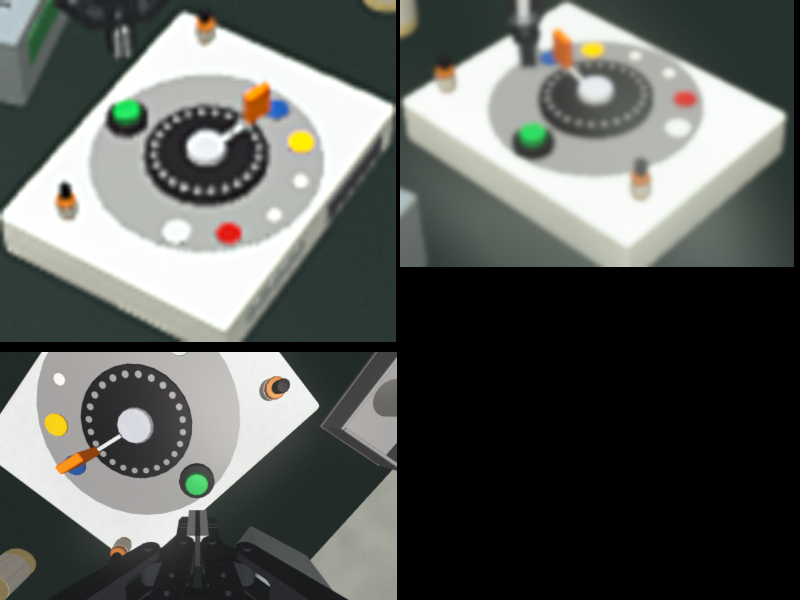

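```bash
python3 - <<'E'
from h import *
im=cv2.imread("pics/wrist3.png");cal=K("wrist")
def th(P):
    d=p[:2]-P[:2]; return np.round([np.degrees(np.arctan2(d[1],d[0]))-YAW, 1e3*np.hypot(*d)],1)
for c in("blue","yellow","orange","green"):
    for b in blobs(im,*COL[c])[:2]:print(c,b[0],b[1],[int(v) for v in b[2]],th(plane(cal,b[1],.122 if c=="orange" else .088 if c=="green" else .073)))
for c in("side","scene"):
    print(c,[proj(K(c),[*loc(.069,t),.102]).round(1) for t in(45,60,75)],blobs(robot.grab_frame(c),*COL["orange"],(260,160,350,240))[:1])
cv2.imwrite("pics/w3c.png",cv2.resize(im[60:260,60:310],None,fx=3,fy=3,interpolation=cv2.INTER_CUBIC))
E
```

```text
blue 256 (np.float64(126.2), np.float64(190.4)) [111, 180, 27, 18] [ 78.8 101.3]
blue 7 (np.float64(109.4), np.float64(169.3)) [107, 168, 6, 4] [ 67.9 102. ]
yellow 993 (np.float64(89.9), np.float64(116.8)) [72, 99, 37, 36] [ 45.6 100.3]
orange 1242 (np.float64(124.4), np.float64(174.1)) [90, 153, 71, 43] [75.8 62.6]
orange 10 (np.float64(178.9), np.float64(325.8)) [178, 324, 3, 5] [121.2 147.4]
green 927 (np.float64(316.7), np.float64(213.4)) [299, 197, 36, 34] [177.3  94.3]
side [array([315.7, 179.8]), array([313.8, 176.3]), array([310.9, 173.2])] [(48, (np.float64(311.0), np.float64(173.4)), (np.int32(308), np.int32(168), np.int32(7), np.int32(11)))]
scene [array([303.3, 208.1]), array([296.4, 208.9]), array([290. , 210.7])] [(57, (np.float64(289.8), np.float64(210.6)), (np.int32(287), np.int32(204), np.int32(6), np.int32(14)))]
```

View pics/w3c.png

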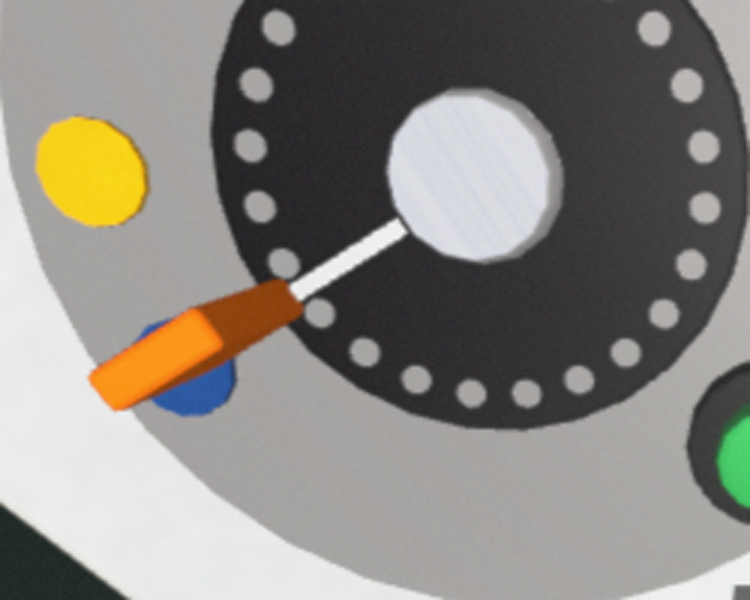

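Both fixed views put the tab at 75° to within 0.3 px of the prediction, at blue. Next is the button.

```bash
python3 - <<'E'
from h import *
b=loc(-.095,0);t=robot.tip_reach
print(robot.line_to([*b,.097+t],vel=.12,guard=10))
f0=np.array(robot.observe()["ft_force"])
for z in (.089,.087,.085,.083,.0815,.080):
    g=robot.line_to([*b,z+t],vel=.02,guard=9)
    o=robot.observe();print(z,g,round(o["time"],2),(o["tool_pos"][2]-t).round(4),np.round(np.array(o["ft_force"])-f0,1))
    if g or (np.array(o["ft_force"])-f0)[2]>8: break
robot.pause(.2);print(side("side4"))
robot.line_to([*b,.10+t],vel=.05)
robot.line_to([*b,.26],vel=.15);robot.pause(.3)
o=robot.observe();print(o["time"],np.round(o["ft_force"],1))
for c in("side","scene"):
    im=robot.grab_frame(c);roi=(260,160,350,240) if c=="side" else (260,195,390,260)
    cv2.imwrite(f"pics/{c}5.png",im)
    print(c,blobs(im,*COL["orange"],roi)[:1],blobs(im,*COL["green"],roi)[:1])
cv2.imwrite("pics/wrist5.png",robot.grab_frame("wrist"))
E
```

```text
False
0.089 False 11.79 0.0896 [ 1.7 -0.7  1.9]
0.087 False 12.04 0.0873 [ 2.3 -0.3  2.9]
0.085 False 12.29 0.0861 [-0.1  0.7  7.9]
0.083 False 12.54 0.0859 [-6.1  1.2 19.5]
[(48, (np.float64(311.0), np.float64(173.4)), (np.int32(308), np.int32(168), np.int32(7), np.int32(11)))]
14.3167 [ 0.4  1.  -0. ]
side [(48, (np.float64(311.0), np.float64(173.4)), (np.int32(308), np.int32(168), np.int32(7), np.int32(11)))] [(43, (np.float64(274.7), np.float64(175.8)), (np.int32(271), np.int32(173), np.int32(8), np.int32(7)))]
scene [(57, (np.float64(289.8), np.float64(210.6)), (np.int32(287), np.int32(204), np.int32(6), np.int32(14)))] [(81, (np.float64(276.7), np.float64(248.0)), (np.int32(271), np.int32(244), np.int32(12), np.int32(9)))]
```

View pics/side4.png

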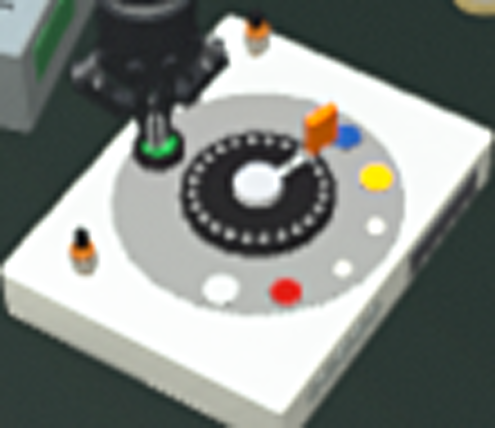

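View pics/side5.png

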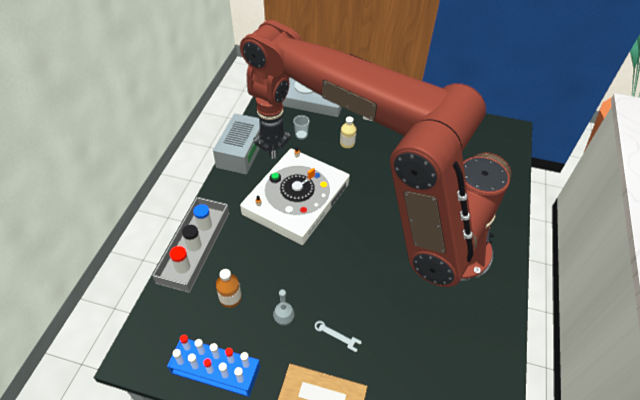

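View pics/wrist5.png

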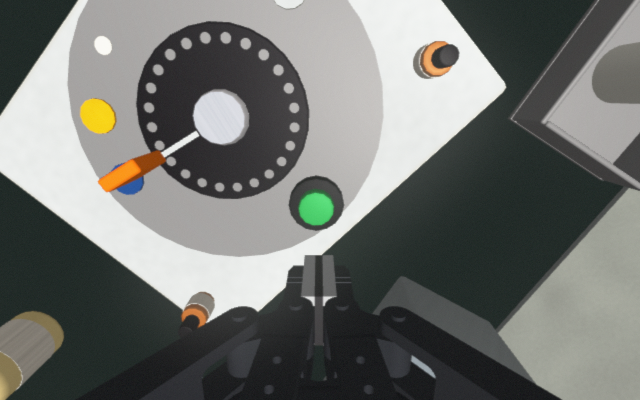

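The press ran into hard resistance after about 4 mm of travel, so the fingers may have been off-centre on the collar. The wrist camera disagrees with the fixed ones by 4–5 mm. I'll look at two opposite wrist yaws to separate camera-mount error from a real offset.

```bash
python3 - <<'E'
from h import *
b=loc(-.095,0);y0=135+YAW
S=[]
for y in (y0,y0-90,y0-180):
    robot.move_pose([*b,.27],[180,0,y]);robot.pause(.15)
    k=K("wrist");im=robot.grab_frame("wrist");cv2.imwrite(f"pics/w6_{len(S)}.png",im)
    g=max(blobs(im,*COL["green"]));P=plane(k,g[1],.088)
    d=(P[:2]-b)*1e3;a=np.radians(y);S.append(d)
    print(round(y),g[0],g[1],"world off mm",d.round(1),"tool-frame",np.array([d@[np.cos(a),np.sin(a)],d@[-np.sin(a),np.cos(a)]]).round(1))
print("mean opp",((S[0]+S[2])/2).round(2),robot.observe()["time"],robot.observe()["tool_pos"][:2]-b)
E
```

```text
120 776 (np.float64(315.4), np.float64(204.4)) world off mm [-2.3 -4.1] tool-frame [-2.4  4. ]
30 793 (np.float64(319.3), np.float64(205.9)) world off mm [-3.2 -3.6] tool-frame [-4.6 -1.5]
-60 781 (np.float64(321.3), np.float64(202.4)) world off mm [-3.  -2.7] tool-frame [ 0.8 -3.9]
mean opp [-2.63 -3.39] 20.6167 [-8.43770058e-06  8.69461449e-06]
```

The offset is constant in the world frame, (-2.7, -3.4) mm, so the first press was off-centre. I'll press again, centred.

```bash
python3 - <<'E'
from h import *
b=loc(-.095,0)+[-.0027,-.0034];t=robot.tip_reach
print(robot.line_to([*b,.100+t],vel=.15,guard=10))
robot.pause(.2);f0=np.array(robot.observe()["ft_force"])
for z in np.arange(.092,.0775,-.001):
    g=robot.line_to([*b,z+t],vel=.02,guard=10);robot.pause(.1)
    o=robot.observe();f=np.array(o["ft_force"])-f0;print(round(z,4),g,round(o["time"],2),(o["tool_pos"][2]-t).round(4),np.round(f,1))
    if g or f[2]>9: break
side("side7")
robot.line_to([*b,.10+t],vel=.05)
robot.line_to([*b,.26],vel=.15);robot.pause(.3)
o=robot.observe();print(o["time"],np.round(o["ft_force"],1))
for c in("side","scene"):
    im=robot.grab_frame(c);roi=(260,160,350,240) if c=="side" else (260,195,390,260)
    print(c,blobs(im,*COL["orange"],roi)[:1],blobs(im,*COL["green"],roi)[:1])
    cv2.imwrite(f"pics/{c}8.png",im)
E
```

```text
False
0.092 False 22.27 0.0921 [ 0.3  0.4 -0. ]
0.091 False 22.62 0.0911 [-0.  -0.4  1.6]
0.09 False 22.97 0.0901 [0.5 0.7 1.9]
0.089 False 23.32 0.0891 [0.5 1.3 2.2]
0.088 False 23.67 0.0881 [0.6 0.7 3.2]
0.087 False 24.02 0.0871 [-0.1  0.8  3.9]
0.086 False 24.37 0.0861 [0.1 0.6 3.8]
0.085 False 24.72 0.086 [-3.2  1.8 10.3]
26.25 [0.2 0.6 0.9]
side [(48, (np.float64(311.0), np.float64(173.4)), (np.int32(308), np.int32(168), np.int32(7), np.int32(11)))] [(43, (np.float64(274.7), np.float64(175.8)), (np.int32(271), np.int32(173), np.int32(8), np.int32(7)))]
scene [(57, (np.float64(289.8), np.float64(210.6)), (np.int32(287), np.int32(204), np.int32(6), np.int32(14)))] [(81, (np.float64(276.7), np.float64(248.0)), (np.int32(271), np.int32(244), np.int32(12), np.int32(9)))]
```

View pics/side7.png

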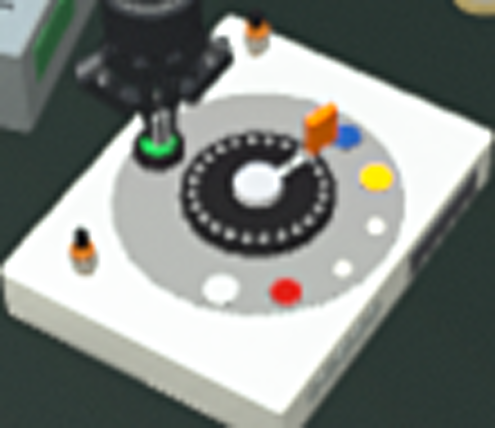

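View pics/scene8.png

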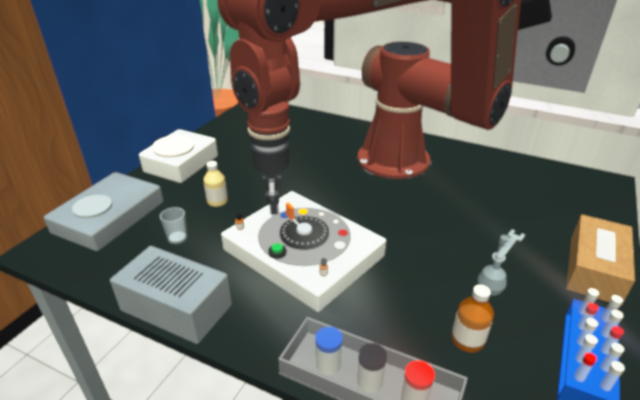

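First contact was at about 0.0915 and the hard stop at 0.086, so about 5.5 mm of travel. The flat fingertips might be landing on the collar just short of full depth. I'll check with a tilted press, where only one fingertip corner touches the button centre.

```bash
cat > tilt.py <<'E'
from h import *
from scipy.spatial.transform import Rotation as Ro
b=loc(-.095,0)+[-.0027,-.0034];b3=lambda z:np.array([*b,z])
def cand(y,sx,sy,deg=22):
    R0=Ro.from_euler("xyz",[180,0,y],degrees=True); c=np.array([sx*.010,sy*.008,robot.tip_reach])
    u=R0.apply([c[0],c[1],0]);u/=np.linalg.norm(u)
    ax=np.cross(u,[0,0,-1]); R=Ro.from_rotvec(np.radians(deg)*ax)*R0
    return R.as_euler("xyz",degrees=True),R.apply(c),u
E
python3 - <<'E'
from tilt import *
q0=np.array(robot.observe()["q"])
for y in(-60,-90,-30,120):
  for sx in(1,-1):
    for sy in(1,-1):
        e,c,u=cand(y,sx,sy); q=[robot.ik(b3(z)-c,e) for z in(.10,.083)]
        print(y,sx,sy,u.round(2),c.round(3),None if None in [type(v) and v if v is None else 1 for v in q] else (np.round(q[1]-q0)))
E
```

```text
-60 1 1 [-0.15 -0.99  0.  ] [ 0.002  0.015 -0.072] [ -9.   5.  -7.  -5.  21. -10.]
-60 1 -1 [ 0.93 -0.36 -0.  ] [-0.014  0.006 -0.072] [-1. 32. 29. 19.  1. -1.]
-60 -1 1 [-0.93  0.36  0.  ] [ 0.014 -0.006 -0.072] [  1. -23. -39. -37.  -2.   0.]
-60 -1 -1 [ 0.15  0.99 -0.  ] [-0.002 -0.015 -0.072] [  9.   4.  -8. -12. -22.   9.]
-90 1 1 [-0.62 -0.78  0.  ] [ 0.01   0.012 -0.072] [ -9.  -9. -23. -19.  21.  22.]
-90 1 -1 [ 0.62 -0.78 -0.  ] [-0.01   0.012 -0.072] [-4. 25. 19. 14. 11. 24.]
-90 -1 1 [-0.62  0.78  0.  ] [ 0.01  -0.012 -0.072] [  6. -16. -31. -32. -14.  34.]
-90 -1 -1 [ 0.62  0.78 -0.  ] [-0.01  -0.012 -0.072] [  8.  18.  10.   3. -19.  40.]
-30 1 1 [ 0.36 -0.93  0.  ] [-0.006  0.014 -0.072] [ -6.  18.  10.   8.  15. -39.]
-30 1 -1 [ 0.99  0.15 -0.  ] [-0.015 -0.002 -0.072] [  3.  31.  28.  18.  -8. -25.]
-30 -1 1 [-0.99 -0.15  0.  ] [ 0.015  0.002 -0.072] [ -4. -22. -38. -35.  11. -33.]
-30 -1 -1 [-0.36  0.93 -0.  ] [ 0.006 -0.014 -0.072] [  8. -10. -24. -26. -19. -24.]
120 1 1 [0.15 0.99 0.  ] [-0.002 -0.015 -0.072] [  9.   4.  -8. -12. -22. 189.]
120 1 -1 [-0.93  0.36 -0.  ] [ 0.014 -0.006 -0.072] [  1. -23. -39. -37.  -2. 180.]
120 -1 1 [ 0.93 -0.36  0.  ] [-0.014  0.006 -0.072] [ -1.  32.  29.  19.   1. 179.]
120 -1 -1 [-0.15 -0.99 -0.  ] [ 0.002  0.015 -0.072] [ -9.   5.  -7.  -5.  21. 170.]
```

```bash
python3 - <<'E'
from tilt import *
e,c,u=cand(-60,-1,-1)
robot.move_pose(b3(.16)-c,e)
print(robot.line_to(b3(.097)-c,vel=.12,guard=10),robot.observe()["time"])
robot.pause(.15);f0=np.array(robot.observe()["ft_force"])
for z in np.arange(.093,.0755,-.001):
    g=robot.line_to(b3(z)-c,vel=.02,guard=10);robot.pause(.1)
    o=robot.observe();f=np.array(o["ft_force"])-f0;print(round(z,4),g,round(o["time"],2),(np.array(o["tool_pos"])+c-b3(0)).round(4),np.round(f,1))
    if g or f[2]>9: break
side("side9")
robot.line_to(b3(.10)-c,vel=.05)
robot.line_to(b3(.2)-c,vel=.2);robot.pause(.2)
o=robot.observe();print(o["time"],np.round(o["ft_force"],1))
for cm in("side","scene"):
    im=robot.grab_frame(cm);roi=(260,160,350,240) if cm=="side" else (260,195,390,260)
    print(cm,blobs(im,*COL["orange"],roi)[:1],blobs(im,*COL["green"],roi)[:1]);cv2.imwrite(f"pics/{cm}10.png",im)
E
```

```text
False 27.4833
0.093 False 28.08 [-0.     0.     0.093] [-0.3  0.8 -1. ]
0.092 False 28.43 [-0.     0.     0.092] [ 0.4 -0.9 -1.2]
0.091 False 28.78 [0.    0.    0.091] [ 0.  -0.2 -1.1]
0.09 False 29.13 [ 0.0001 -0.      0.0902] [-0.1 -0.6  0.4]
0.089 False 29.48 [ 0.0001 -0.      0.0892] [ 0.4 -0.2  0.5]
0.088 False 29.83 [ 0.     -0.      0.0881] [ 0.3 -0.4  1.7]
0.087 False 30.18 [ 0.0001 -0.      0.0871] [0.1 0.2 2.3]
0.086 False 30.53 [ 0.0001 -0.      0.0861] [-0.3 -0.7  3.1]
0.085 False 30.88 [ 0.0001 -0.      0.0851] [0.7 0.3 3.8]
0.084 False 31.23 [0.0001 0.     0.0842] [-0.4 -0.3  5.6]
0.083 False 31.58 [ 0.0002 -0.      0.0839] [-2.2  1.4  8.9]
0.082 False 31.93 [ 0.0003 -0.      0.0837] [-3.9  2.2 12.8]
33.3417 [-1.   0.3  0.5]
side [(48, (np.float64(311.0), np.float64(173.4)), (np.int32(308), np.int32(168), np.int32(7), np.int32(11)))] [(43, (np.float64(274.7), np.float64(175.8)), (np.int32(271), np.int32(173), np.int32(8), np.int32(7)))]
scene [(57, (np.float64(289.8), np.float64(210.6)), (np.int32(287), np.int32(204), np.int32(6), np.int32(14)))] [(81, (np.float64(276.7), np.float64(248.0)), (np.int32(271), np.int32(244), np.int32(12), np.int32(9)))]
```

View pics/side9.png

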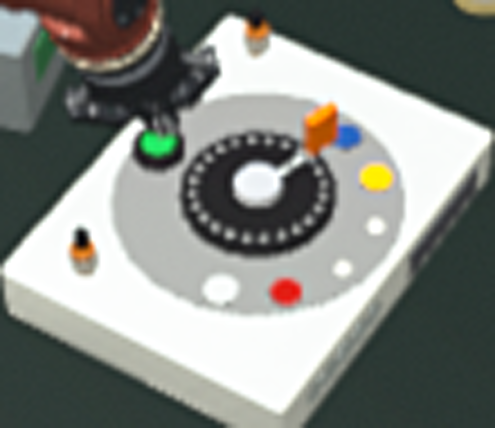

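View pics/side10.png

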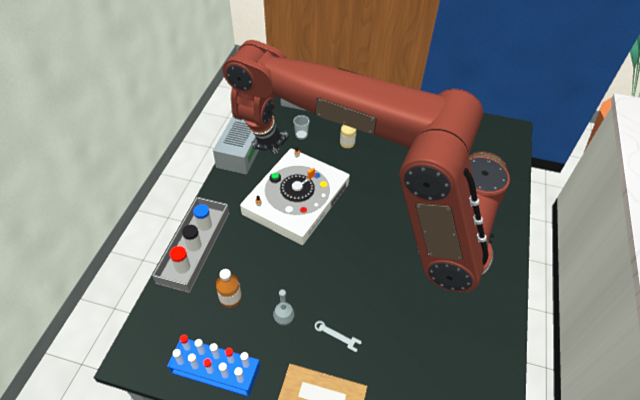

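The tilted press gave about 6 mm of travel and roughly 5 N just before the hard stop, so the button went fully down. It has sprung back, and the tab hasn't moved.

```bash
python3 - <<'E'
from h import *
print(robot.job_done(),robot.observe()["time"])
E
```

```text
the job is handed in; nothing more can be done
the job is handed in; nothing more can be done
```

The selector tab is clicked in at the blue label (75°), and the green start button was then pressed and released. I handed the job in at about 33.4 s.

- **Wheel:** I pushed the tab round with the closed fingertips from about 0°, past yellow (45°), to blue. It never needed more than about 9 N. In the final pictures both fixed cameras put the tab within 0.3 px of the 75° prediction.
- **Start button:** I pressed it three times, each time with the tab at blue.
    1. The first press was about 4 mm off-centre and met a hard stop at about 4 mm of travel, with about 20 N on the fingers. They were probably on the collar.
    2. The second was re-centred using two opposite wrist-camera views. It travelled about 5.5 mm, so I could not be sure it was fully down.
    3. The third used one tilted fingertip corner. It travelled about 6 mm, with the spring at about 5 N just before the hard stop, so I take it as fully down.
- **Button release:** after the last press the green spot was back exactly where it started in both views.
- **Other objects:** the vials, glassware and wrench showed no visible movement in the pictures; I checked this by eye and did not measure it. At hand-in the gripper was about 0.11 m above the button, touching nothing.

**Checks that disagreed:**
- The fixed cameras and the arm differed by about 4 mm sideways. Contact heights also read 2–3 mm high.
- The tab appeared to rest near 0° at the start, not at ±15° as described.

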